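# Drive a stuck slug out of a strap-roller sleeve

## Robot

A 6-joint arm with a two-finger parallel gripper is mounted at the origin on the work surface. World frame = base frame: x ahead of the robot, y to its left, z up, the work surface at z = 0. Lengths are in m, angles in degrees, forces in N, time in s.
With the tool pointing down it reaches from about 0.4 to 0.925 m from the base axis. Payload 3.4 kg.
Tool frame: the origin (TCP) lies between the finger pads; the fingertips stand robot.finger_overhang ahead of it and the grasp point (between the pads) lies 11 mm behind it (robot.finger_overhang is the distance from the TCP to the fingertips, in m); z points along the fingers, y is the direction in which the jaws open and shut (so a half turn about z gives the same grasp; the last joint's range is limited). The gripper opens to 85 mm and grips with 20 to 120 N. Pads are 22 mm wide; open, the fingers measure 114 mm over their backs; the gripper's body (76 mm by 85 mm) begins 54 mm behind the grasp point. The pads swing forward as they close: fully open they stand 13 mm farther back than shut.
Start: joints at [-73.539, 17.578, 86.31, -0, 76.112, -4.211], TCP at [0.203, -0.538, 0.206] pointing down, gripper open.
Joint ranges: [-179.03, 179.03], [-60, 130.46], [8.19, 133.38], [-81.62, 261.62], [5.75, 156.47], [-153.77, 153.77]. Speed limits (degrees/s): [147.25, 147.25, 180, 180, 180, 180].

## Interface

Orientations are given as a 3x3 rotation matrix whose columns are the frame's x, y, z axes.
In Python, from station import robot, hand, kin, get_obs, eyes, ticket gives the robot as it stands. Calls block until the motion is done:
- robot.move_to(position, orientation): joint-space move of the TCP to a pose.
- robot.servo_line(position, frame=None, rate=0.15, until_force=None): straight line of the TCP; frame=None keeps the orientation; rate is the mean speed in m/s. With until_force (N) it stops when the force on the tool has changed by that much, and returns True; else False.
- robot.movej(angles): joint-space move.
- hand.set_gripper(opening, squeeze=None): finger opening in m; squeeze is the grip in N (None keeps the last); returns when the fingers have stopped.
- robot.dwell(seconds).
- kin.inverse_kinematics(position, orientation): joint angles nearest the present ones, or None.
- get_obs(): the state.
- eyes.grab_frame(name): name is "side" or "top"; returns (picture, depth): 420x560x3 uint8, blue, green, red; 420x560 float32, m along the optical axis (not along the pixel's ray), 0 where there is no reading.
- eyes.camera_info(name): a dict with "fx", "fy", "cx", "cy" (pixels), "T" (4x4, takes a point from camera to world coordinates). Camera axes: x right, y up, looking along -z (the intrinsics and any distortion apply to the point x, -y, -z); pixel columns grow to the right and rows downward; lengths in m; the calibration is good to about 2 mm. A picture is of the moment at which its call begins. camera_info takes no time and is no camera call.
A pose or a line that the arm cannot do raises robot.IKError and nothing moves.
- ticket.job_done(): hands the job in, once; it reports no verdict.
The state is a dict: "time_s": time; "joint_pos": joint angles; "dq": joint speeds; "effort": joint torques, N m; "tcp_pos": TCP position; "tcp_rot": TCP orientation; "ft_force": force on the tool from outside, world axes, zero at the start; "torque": the same for the moment, N m; "grip_width": finger opening in m.
Only numpy, scipy, OpenCV 4.12 (cv2) and the standard library are available. Lean on these libraries where they do the work, as an engineer would, in place of code of your own. Each camera call takes 0.05 s, during which the arm holds its last target.

## Task

A steel slug is stuck in the upright sleeve of the press-out stand. Take the long plain drift (not the short one, nor the one with the wide shoulder on its shaft) from the wooden rack, push it down through the sleeve from above so that the slug drops out of the bottom into the tray, and leave the drift standing in the sleeve with its collar resting on the sleeve's mouth.

Things in the scene. Friction and masses are not known exactly. Their poses are not given: they have to be found in the camera images.
- drift: Long plain drift: loose upright steel rod with handle, 0.3 kg, tip 10 mm above the bench at the start. Origin: centre of the lower tip, z up the rod. Rod 16 mm diameter, bare from z=0 to 95 mm; round collar 66 mm diameter, z=95 to 101; round black handle 26 mm diameter, z=101 to 151 (top): grip it from above, fingertips just over the collar. Yaw means nothing.
- stand: Fixed stand. Origin: on the bench, on the sleeve's axis; z up, x along the tray's longer side. Upright aluminium sleeve, outside 52, bore 40 mm, open ends at z=75 and 150 mm (mouth), in a grey bridge 70 x 120 mm (z=108 to 120). Steel tray below, 150 (x) x 130 (y) mm, floor z=6, rim z=22. With the drift's collar on the mouth its tip is at z=55. A loose spare sleeve stands elsewhere.
- slug: Stuck slug: dark steel, 34 mm diameter, 30 mm tall, 0.12 kg, tapered lower end. Origin: its centre; z along its axis. It sits in the middle of the stand's sleeve, its top about 121 mm above the bench, held by springy rubber lugs. Pushing its top down with about 5 to 12 N drives it out; follow it to below the sleeve's lower end.
- rack: Fixed wooden block 60 x 280 x 45 mm. Origin: centre of its underside; z up, y along its length. Three sockets at y=-95, 0, 95 mm, 35 mm deep, hold the three drifts in any order. All have the same collar and handle; one has only 45 mm of rod, so stands lower; one has a wide shoulder (54 mm diameter, 37 to 57 mm above its tip) that cannot enter the sleeve.
Things that resemble listed ones, but are neither listed nor needed, are in the scene too. Leave any turquoise look-alike of the drift alone.

How it is judged (in metres and radians):
On the way, in this order (a step that is already met when the one before it is completed fails the run):
1. the long plain drift is lifted out of the rack (height (world z) of drift above 0.1 m), for 0.1 s.
2. the drift's tip is inside the bore, above the slug, with the slug still in the sleeve (x of drift in the frame of stand between -0.016 and 0.016 m and y of drift in the frame of stand between -0.016 and 0.016 m and z of drift in the frame of stand between 0.06 and 0.145 m and z of slug in the frame of stand above 0.065 m and angle between drift's own z axis and vertical below 0.25 rad), for 0.04 s.
At the end, for the whole second after the job is handed in: The slug lies still in the stand's tray (its centre within the tray and less than 45 mm above the bench), and the long drift stands in the sleeve, released and at rest, upright within 10 degrees, collar down on the mouth to within 8 mm (z of slug in the frame of stand below 0.045 m and x of slug in the frame of stand between -0.075 and 0.075 m and y of slug in the frame of stand between -0.065 and 0.065 m and linear speed of each of slug, drift below 0.03 m/s and x of drift in the frame of stand between -0.016 and 0.016 m and y of drift in the frame of stand between -0.016 and 0.016 m and z of drift in the frame of stand between 0.045 and 0.063 m and angle between drift's own z axis and vertical below 0.18 rad); the robot touches nothing.
It also fails if it takes over 40 s, if anything falls off the work surface, if the arm or the gripper's body presses on something with over 40 N, if the wrist force passes 120 N, or if a joint passes its speed limit or range.

## Working session

There is one attempt and no reset: what is moved stays moved. The work goes in short steps, each a Python script; the robot and the scene stay as the last script left them, time stands still between calls to the robot, and variables do not carry over. Pictures are saved under pics/ and viewed, and the job is handed in when it is done.

```bash
mkdir -p pics; ls; python3 - <<'E'
from station import *
import cv2,numpy as np
print(robot.finger_overhang,get_obs())
for n in("side","top"):
    p,d=eyes.grab_frame(n);cv2.imwrite(f"pics/{n}0.png",p);np.save(f"pics/{n}0.npy",d)
    print(eyes.camera_info(n))
E
```

```text
pics
0.008 {'time_s': 0.0, 'joint_pos': array([-7.35386771e+01,  1.76231938e+01,  8.63850401e+01, -7.84780204e-04,
        7.61111898e+01, -4.21195915e+00]), 'dq': array([ 0.03050883,  0.0249276 , -0.05651554, -0.05601532, -0.01743647,
       -0.00696773]), 'effort': array([ 1.25548144e-05, -4.57550919e+01, -2.51917183e+01,  8.09415860e-05,
        1.33850935e-02, -5.21722356e-06]), 'tcp_pos': array([ 0.20274508, -0.53725216,  0.2048642 ]), 'tcp_rot': array([[ 9.35607636e-01,  3.53041055e-01, -6.03385921e-04],
       [ 3.53041543e-01, -9.35605520e-01,  1.99513446e-03],
       [ 1.39833177e-04, -2.07968334e-03, -9.99997828e-01]]), 'ft_force': array([0.01872731, 1.02143581, 0.30441964]), 'torque': array([ 0.01356589, -0.03395602, -0.03936654]), 'grip_width': 0.08516908395335201}
{'fx': 423.5049601518701, 'fy': 423.5049601518701, 'cx': 277.4092405172424, 'cy': 207.69552254311657, 'T': array([[-0.7115821 ,  0.55895022, -0.42570597,  0.06640871],
       [-0.7025239 , -0.55694047,  0.44303215,  0.52812046],
       [ 0.01054004,  0.61432236,  0.78898475,  0.8984578 ],
       [ 0.        ,  0.        ,  0.        ,  1.        ]])}
{'fx': 437.6981867356374, 'fy': 437.6981867356374, 'cx': 284.9507296118893, 'cy': 209.20407166125648, 'T': array([[-0.02241119,  0.99622375, -0.0838808 ,  0.44224288],
       [-0.99933056, -0.02474959, -0.02694229,  0.06751101],
       [-0.02891657,  0.08322084,  0.9961115 ,  1.00998073],
       [ 0.        ,  0.        ,  0.        ,  1.        ]])}
```

View pics/side0.png

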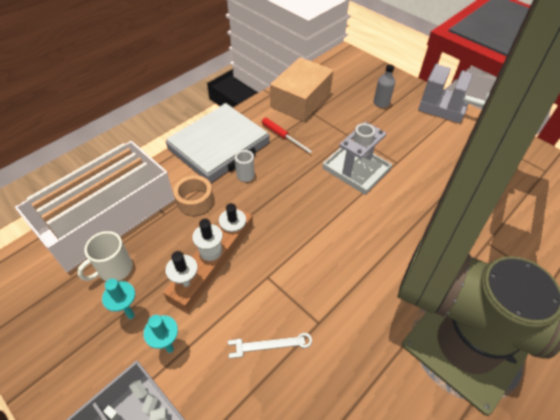

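View pics/top0.png

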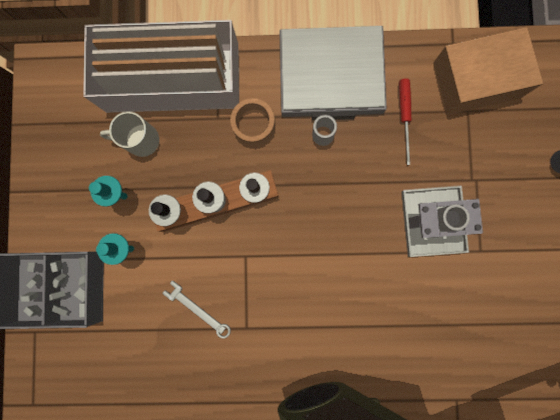

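The side view shows the rack with three white-collared drifts, handles at about (180,262), (206,230) and (232,213). The middle one seems to have the shoulder and the right one seems to stand low. The two turquoise ones at (118,293) and (160,330) are look-alikes. The stand is at (360,150), and the spare sleeve is at (244,165). Next I'll enlarge and measure heights.

```bash
cat > h.py <<'E'
import cv2,numpy as np
from station import *
def cloud(n,d):
    c=eyes.camera_info(n);v,u=np.mgrid[0:420,0:560]
    P=np.stack([(u-c["cx"])/c["fx"]*d,-(v-c["cy"])/c["fy"]*d,-d],-1)
    W=P@c["T"][:3,:3].T+c["T"][:3,3]; W[d<=0]=np.nan
    return W
E
python3 - <<'E'
from h import *
np.set_printoptions(precision=4,suppress=True)
W={n:cloud(n,np.load(f"pics/{n}0.npy")) for n in("side","top")}
s=cv2.imread("pics/side0.png");t=cv2.imread("pics/top0.png")
a=cv2.resize(s[190:310,150:270],(400,400),interpolation=3);b=cv2.resize(s[100:200,310:410],(400,400),interpolation=3)
cv2.imwrite("pics/crop.png",np.hstack([a,b]))
for n,us in(("top",[(160,209),(207,196),(253,186)]),("side",[(180,262),(206,230),(232,213)])):
    for u,v in us:
        print(n,u,v,W[n][v-2:v+3,u-2:u+3].reshape(-1,3).mean(0))
# collars: white pixels in region
for n,box in(("top",(140,165,290,235)),("side",(150,195,260,300))):
    im=(s if n=="side" else t);x0,y0,x1,y1=box
    m=np.zeros((420,560),np.uint8);m[y0:y1,x0:x1]=(im[y0:y1,x0:x1].min(2)>125)*1
    k,l,st,ce=cv2.connectedComponentsWithStats(m)
    for i in range(1,k):
        if st[i,4]>80:
            p=W[n][l==i];z=np.nanmedian(p[:,2]);q=p[abs(p[:,2]-z)<.006]
            (c,r)=cv2.minEnclosingCircle(q[:,:2].astype(np.float32))
            print(n,ce[i],st[i,4],"z",z,"c",c,r)
# stand: top-of-sleeve
for n,box in(("top",(395,180,490,265)),("side",(315,110,395,195))):
    x0,y0,x1,y1=box;p=W[n][y0:y1,x0:x1].reshape(-1,3);p=p[~np.isnan(p[:,0])]
    q=p[(p[:,2]>.142)&(p[:,2]<.158)];
    if len(q):print(n,"mouth",len(q),cv2.minEnclosingCircle(q[:,:2].astype(np.float32)),np.median(q[:,2]))
    q=p[(p[:,2]>.112)&(p[:,2]<.126)];print("bridge",len(q),cv2.minAreaRect(q[:,:2].astype(np.float32)))
    q=p[(p[:,2]>.003)&(p[:,2]<.03)];print("hist",np.histogram(p[:,2],20))
E
```

```text
top 160 209 [0.5202 0.3358 0.161 ]
top 207 196 [0.5437 0.2432 0.1595]
top 253 186 [0.5678 0.157  0.1115]
side 180 262 [nan nan nan]
side 206 230 [0.5372 0.2588 0.1477]
side 232 213 [0.562  0.167  0.0997]
top [254.248  187.2227] 512 z 0.061523794638152496 c (0.5719643235206604, 0.16066211462020874) 0.03274388983845711
top [208.713  197.2907] 540 z 0.11138910571539828 c (0.5472953915596008, 0.2517930865287781) 0.03267756476998329
top [165.7349 210.193 ] 513 z 0.11143186820469408 c (0.5225169062614441, 0.3435360789299011) 0.032738056033849716
side [158.9439 201.6766] 303 z 0.023712240769814596 c (0.7723866105079651, 0.24036821722984314) 0.03494619205594063
side [216.8335 233.9373] 1021 z 0.06691437010153067 c (0.56135094165802, 0.20552293956279755) 0.07719922065734863
side [181.4397 270.2801] 539 z 0.11051123759376874 c (0.5222381949424744, 0.34518274664878845) 0.03361590579152107
top mouth 274 ((0.48999738693237305, -0.24042947590351105), 0.026362372562289238) 0.14992093646640187
bridge 1602 ((0.4907781183719635, -0.2410457730293274), (0.0700317919254303, 0.12158222496509552), 3.054613
[... 237 characters left out ...]
2,  0.0582,  0.0662,  0.0742,  0.0822,  0.0902,  0.0982,
        0.1062,  0.1142,  0.1222,  0.1302,  0.1382,  0.1462,  0.1542]))
side mouth 155 ((0.4916515350341797, -0.24094459414482117), 0.029604580253362656) 0.1480371216168228
bridge 573 ((0.4910491108894348, -0.24014738202095032), (0.07155741751194, 0.12466820329427719), 2.9762260913848877)
hist (array([2491, 2545,  249,  291,   34,   25,   28,   23,   20,   21,   27,
         30,   24,   18,   64,  322,  277,   74,   80,  133]), array([-0.0073,  0.0007,  0.0087,  0.0167,  0.0247,  0.0326,  0.0406,
        0.0486,  0.0566,  0.0646,  0.0725,  0.0805,  0.0885,  0.0965,
        0.1045,  0.1124,  0.1204,  0.1284,  0.1364,  0.1444,  0.1523]))
```

View pics/crop.png

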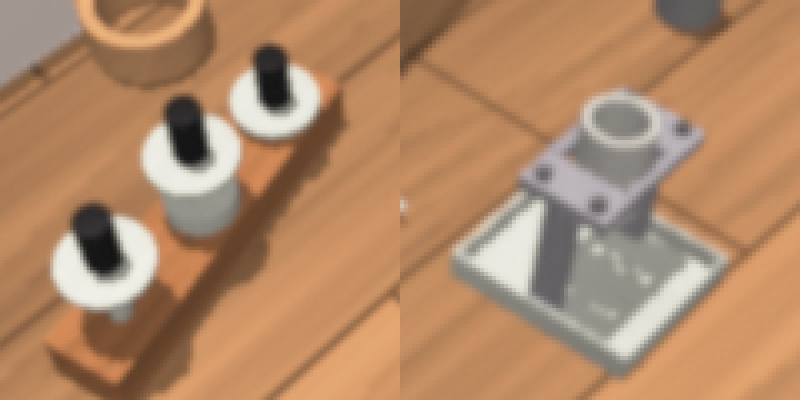

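The candidates are left (165,210 top / 181,268 side), middle (208,197 / 206,235) and right (254,187 / 232,215).
- **Left:** collar top at 0.111 m with a thin bare rod visible below it, so this is the long plain drift, at about (0.522, 0.344).
- **Middle:** same height, but it has the fat shoulder.
- **Right:** collar at 0.062 m, so it is the short one.

The enlarged crop confirms this. The sleeve mouth is at (0.490, -0.2405), and both cameras agree.

```bash
cat >> h.py <<'E'
np.set_printoptions(precision=4,suppress=True)
D=np.array([.5224,.3442]); S=np.array([.4905,-.2405])
def R(yaw):
    y=np.array([np.cos(yaw),np.sin(yaw),0]);z=np.array([0,0,-1.]);return np.column_stack([np.cross(y,z),y,z])
def st(m=""):
    o=get_obs();print(m,o["time_s"],o["tcp_pos"],"F",o["ft_force"],"w",o["grip_width"],"q",o["joint_pos"])
def snap(tag):
    for n in("side","top"):
        p,d=eyes.grab_frame(n);cv2.imwrite(f"pics/{n}{tag}.png",p);np.save(f"pics/{n}{tag}.npy",d)
E
python3 - <<'E'
from h import *
y0=np.arctan2(.26,.964)
for y in(y0,y0+np.pi):
    print(kin.inverse_kinematics([*D,.26],R(y)),kin.inverse_kinematics([*D,.123],R(y)),
    [kin.inverse_kinematics([*S,z],R(y-np.radians(59))) for z in(.36,.17)])
E
```

```text
[29.5123 19.7345 75.1152 -0.     85.1503 14.4183] [29.5123 25.4663 86.3473 -0.     68.1864 14.4183] [array([-30.5499,  10.6826,  74.0908,  -0.    ,  95.2266,  13.356 ]), array([-30.5499,  17.0444,  92.7139,  -0.    ,  70.2417,  13.356 ])]
None None [None, None]
```

```bash
python3 - <<'E'
from h import *
y0=np.arctan2(.26,.964)
p=get_obs()["tcp_pos"]
robot.servo_line([p[0],p[1],.30],rate=.25)
robot.move_to([*D,.26],R(y0)); st("above")
robot.servo_line([*D,.125],rate=.12,until_force=8); st("down")
hand.set_gripper(0.0,60); st("grip")
snap(1)
E
python3 -c "
import cv2,numpy as np
a=cv2.imread('pics/side1.png')[180:320,110:270];b=cv2.imread('pics/top1.png')[130:270,80:240]
cv2.imwrite('pics/g1.png',cv2.resize(np.hstack([a,b]),(800,350),interpolation=3))"
```

```text
above 3.9 [0.5229 0.3434 0.2601] F [-0.0852 -0.4917 -1.053 ] w 0.08551410540716732 q [29.4339 19.7311 75.1129 -0.0176 85.152  14.4166]
down 5.175 [0.5231 0.3446 0.1259] F [ 0.767   0.0474 -1.1355] w 0.08524486932058854 q [29.5125 25.315  86.1421  0.     68.4409 14.4172]
grip 5.775 [0.5227 0.3444 0.1256] F [-0.1199 -1.2128  3.6498] w 0.022716550513183192 q [29.512  25.326  86.1712  0.0028 68.4429 14.4172]
```

View pics/g1.png

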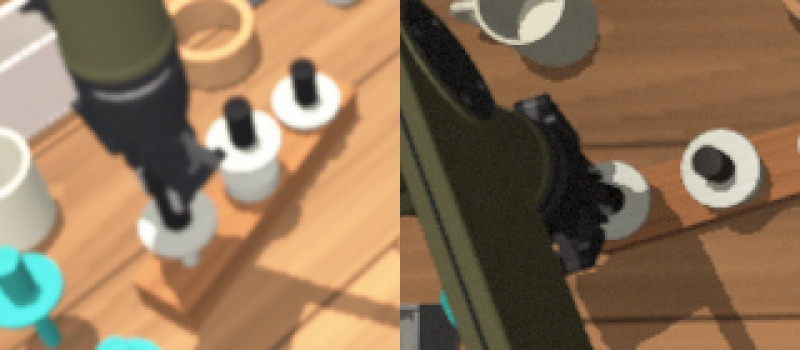

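The crop shows the fingers closed on the long drift's handle just above its collar, with the thin rod below. Lifting and carrying it now.

```bash
python3 - <<'E'
from h import *
y0=np.arctan2(.26,.964)
robot.servo_line([*D,.16],rate=.08)
robot.servo_line([*D,.335],rate=.18); st("lift")
robot.move_to([*S,.345],R(y0-np.radians(59))); robot.dwell(.2); st("over")
snap(2)
W=cloud("side",np.load("pics/side2.npy"));x=W[60:260,280:460].reshape(-1,3)
s=cv2.imread("pics/side2.png")[20:220,260:460];t=cv2.imread("pics/top2.png")[120:320,360:560]
cv2.imwrite("pics/g2.png",cv2.resize(np.hstack([s,t]),(800,400),interpolation=3))
E
```

```text
lift 7.5917 [0.5217 0.3438 0.3335] F [ 0.2383  0.3582 -2.8768] w 0.02293841592058963 q [29.5105 18.082  67.4746  0.0004 94.6083 14.4212]
over 9.8917 [ 0.4909 -0.2398  0.345 ] F [-0.2748 -0.025  -2.4137] w 0.023141589884195086 q [-30.4697  10.9306  75.8052   0.0061  93.2654  13.3554]
```

View pics/g2.png

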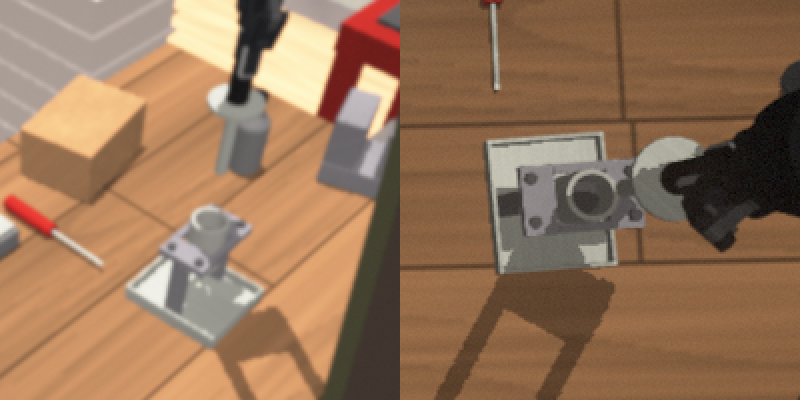

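The drift is held: collar at side px ~(379,70), rod tip at ~(370,104). The sleeve mouth is below it. I'll measure tilt and offset before inserting.

```bash
python3 - <<'E'
from h import *
for n in("side","top"):
    W=cloud(n,np.load(f"pics/{n}2.npy")).reshape(-1,3)
    q=W[(np.hypot(W[:,0]-S[0],W[:,1]-S[1])<.06)&(W[:,2]>.21)&(W[:,2]<.36)]
    for a in np.arange(.21,.35,.012):
        p=q[(q[:,2]>=a)&(q[:,2]<a+.012)]
        if len(p)>4: print(n,round(a,3),len(p),np.median(p,0),p.min(0)[:2],p.max(0)[:2])
    c=q[(q[:,2]>.3)&(q[:,2]<.335)]
    print(cv2.minEnclosingCircle(c[:,:2].astype(np.float32)))
    A=np.c_[c[:,:2]-S,np.ones(len(c))];k=np.linalg.lstsq(A,c[:,2],rcond=None)[0];print("plane",k)
E
```

```text
side 0.222 9 [ 0.488  -0.2344  0.2323] [ 0.4842 -0.2415] [ 0.4979 -0.2325]
side 0.234 24 [ 0.4881 -0.2348  0.2393] [ 0.4833 -0.2429] [ 0.4962 -0.2306]
side 0.246 25 [ 0.4888 -0.2327  0.2522] [ 0.4841 -0.2382] [ 0.4964 -0.2298]
side 0.258 30 [ 0.4885 -0.2337  0.2639] [ 0.4836 -0.2428] [ 0.4975 -0.2297]
side 0.27 25 [ 0.489  -0.2328  0.2754] [ 0.4833 -0.2417] [ 0.4978 -0.2296]
side 0.282 32 [ 0.4877 -0.2338  0.2875] [ 0.4839 -0.2431] [ 0.4969 -0.2292]
side 0.294 28 [ 0.489  -0.2329  0.3007] [ 0.4832 -0.2397] [ 0.4987 -0.2301]
side 0.318 154 [ 0.4837 -0.2253  0.329 ] [ 0.4596 -0.2704] [ 0.5245 -0.2051]
side 0.33 214 [ 0.4842 -0.2299  0.3311] [ 0.4601 -0.2705] [ 0.5223 -0.2056]
side 0.342 52 [ 0.4856 -0.2292  0.3476] [ 0.4782 -0.2458] [ 0.5029 -0.2235]
((0.4914025068283081, -0.23767586052417755), 0.03395267575979233)
plane [ 0.0039 -0.0126  0.3287]
top 0.222 5 [ 0.4913 -0.2327  0.2318] [ 0.4842 -0.2369] [ 0.4966 -0.2317]
top 0.234 29 [ 0.4893 -0.2335  0.2398] [ 0.4835 -0.2413] [ 0.499  -0.2317]
top 0.246 23 [ 0.4911 -0.2331  0.2516] [ 0.4844 -0.2372] [ 0.4985 -0.232 ]
top 0.258 9 [ 0.4894 -0.2325  0.2613] [ 0.4859 -0.2349] [ 0.4961 -0.2311]
top 0.318 182 [ 0.4963 -0.225   0.3293] [ 0.4597 -0.2585] [ 0.5232 -0.2071]
top 0.33 698 [ 0.4939 -0.2281  0.3313] [ 0.4593 -0.2629] [ 0.5228 -0.2066]
top 0.342 52 [ 0.4905 -0.2285  0.3485] [ 0.4801 -0.2359] [ 0.5035 -0.2265]
((0.4913906753063202, -0.23895514011383057), 0.032777007669210434)
plane [-0.0012 -0.0095  0.3309]
```

The drift is upright, with tilt under 1°. Its axis is about 2 mm off in y, which I'll correct. Inserting and pushing.

```bash
python3 - <<'E'
from h import *
T=S+[-.0003,-.0019]+np.array([.0003,0])
robot.servo_line([*T,.28],rate=.15)
print(robot.servo_line([*T,.245],rate=.08,until_force=6)); st("in bore")
robot.dwell(.1)
print(robot.servo_line([*T,.174],rate=.04,until_force=28)); st("pushed")
print(robot.servo_line([*T,.167],rate=.015,until_force=6)); st("seat")
snap(3)
s=cv2.imread("pics/side3.png")[70:220,290:440];t=cv2.imread("pics/top3.png")[145:295,370:520]
cv2.imwrite("pics/g3.png",cv2.resize(np.hstack([s,t]),(800,400),interpolation=3))
E
```

```text
False
in bore 11.1583 [ 0.4908 -0.2426  0.2453] F [ 0.0463 -0.0552 -1.9972] w 0.02285987789766275 q [-30.7214  13.7339  86.0157   0.0007  80.2134  13.1843]
False
pushed 13.1833 [ 0.4906 -0.2425  0.1743] F [ 0.6206 -0.5606 -3.4561] w 0.02303505465300849 q [-30.7229  16.8828  92.2741  -0.0002  70.8117  13.183 ]
True
seat 13.525 [ 0.4908 -0.2426  0.1706] F [0.1558 0.62   4.3372] w 0.022634094210371162 q [-30.7226  17.0765  92.5727  -0.0015  70.2925  13.1842]
```

View pics/g3.png

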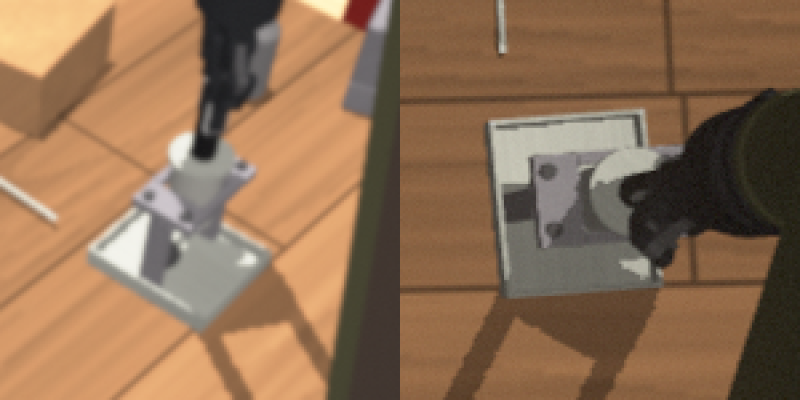

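The collar is seated on the mouth; contact came at tcp z 0.1706, as predicted. A dark object now shows in the tray at side px ~(354,164), probably the slug. Releasing and checking.

```bash
python3 - <<'E'
from h import *
hand.set_gripper(.085); st("open")
p=get_obs()["tcp_pos"]
robot.servo_line([p[0],p[1],.30],rate=.15)
robot.move_to([.42,-.50,.32],R(np.radians(-60))); robot.dwell(.4); st("away")
snap(4)
s=cv2.imread("pics/side4.png")[80:220,290:430];t=cv2.imread("pics/top4.png")[145:285,370:510]
cv2.imwrite("pics/g4.png",cv2.resize(np.hstack([s,t]),(800,400),interpolation=3))
for n in("side","top"):
    W=cloud(n,np.load(f"pics/{n}4.npy")).reshape(-1,3)
    q=W[np.hypot(W[:,0]-S[0],W[:,1]-S[1])<.05]
    c=q[(q[:,2]>.15)&(q[:,2]<.162)];h=q[(q[:,2]>.2)&(q[:,2]<.215)]
    print(n,"collar z",np.median(c[:,2]),cv2.minEnclosingCircle(c[:,:2].astype(np.float32)),"handle top",len(h),h.mean(0))
    print("plane",np.linalg.lstsq(np.c_[c[:,:2]-S,np.ones(len(c))],c[:,2],rcond=None)[0])
W=cloud("side",np.load("pics/side4.npy"));im=cv2.imread("pics/side4.png")
m=(np.abs(W[...,:2]-S).max(-1)<.06)&(W[...,2]>.012)&(W[...,2]<.06)
v,u=np.nonzero(m);print(len(u))
for a,b in list(zip(u,v))[::max(1,len(u)//25)]:print(a,b,W[b,a],im[b,a])
E
```

```text
open 14.25 [ 0.4895 -0.2418  0.1691] F [ 0.2286 -0.2054  0.8378] w 0.08477159842692723 q [-30.7205  17.152   92.6937  -0.0003  70.3077  13.1872]
away 16.7167 [ 0.4205 -0.4993  0.3203] F [-0.4726 -0.429  -0.2475] w 0.08480824141974162 q [-53.6017  20.6605  65.3742   0.0033  93.9466   6.3278]
side collar z 0.15580220480232543 ((0.4916759133338928, -0.24006257951259613), 0.035284169018268585) handle top 68 [ 0.4899 -0.239   0.2048]
plane [ 0.0069 -0.014   0.1561]
top collar z 0.1565756225096962 ((0.4913157820701599, -0.242071270942688), 0.03328675404191017) handle top 168 [ 0.4908 -0.241   0.2063]
plane [ 0.0016 -0.0096  0.1566]
170
373 148 [ 0.4821 -0.294   0.0523] [ 97 102 116]
372 150 [ 0.4819 -0.2908  0.0467] [100 100 109]
371 152 [ 0.482  -0.288   0.0406] [104 102 107]
369 154 [ 0.4874 -0.2896  0.0277] [106 105 108]
369 155 [ 0.4865 -0.2894  0.0243] [104 101 105]
368 156 [ 0.49   -0.2916  0.0163] [104 102 105]
369 157 [ 0.4847 -0.2889  0.0178] [103 100 104]
354 160 [ 0.4987 -0.2318  0.0363] [122 126 127]
356 162 [ 0.4922 -0.234   0.0314] [107 112 112]
354 164 [ 0.4904 -0.2221  0.03
[... 211 characters left out ...]
 [ 0.4852 -0.2165  0.0291] [67 66 68]
348 168 [ 0.4836 -0.1826  0.0516] [103  99 103]
354 168 [ 0.4846 -0.2166  0.0254] [73 73 75]
347 169 [ 0.487 -0.184  0.044] [103 101 104]
354 169 [ 0.4856 -0.2197  0.0182] [92 95 96]
350 170 [ 0.4778 -0.1853  0.046 ] [101  99 103]
349 171 [ 0.4781 -0.1816  0.0445] [103 100 104]
346 172 [ 0.4874 -0.1828  0.0324] [103 100 104]
343 173 [ 0.4952 -0.1809  0.0238] [132 135 137]
349 173 [ 0.4769 -0.1817  0.0373] [103 100 103]
348 174 [ 0.4795 -0.1821  0.0309] [103 100 103]
349 175 [ 0.4764 -0.1832  0.0283] [106 104 107]
348 177 [ 0.4773 -0.1816  0.0206] [162 170 171]
354 181 [ 0.4555 -0.1806  0.0221] [173 183 183]
360 185 [ 0.4346 -0.1806  0.0223] [175 186 186]
```

View pics/g4.png

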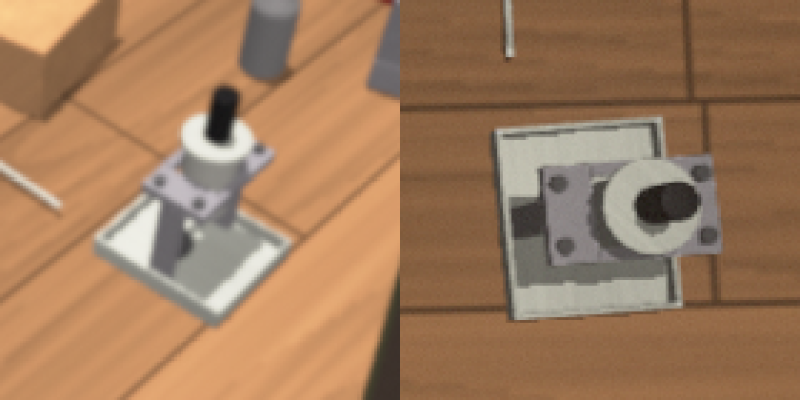

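The drift stands alone in the sleeve with its collar at 0.156 m. The dark slug is in the tray behind the leg at side px (354,165), with its top at about 0.036 m, and it hasn't moved since the previous picture.

```bash
python3 - <<'E'
from h import *
ticket.job_done(); st()
E
```

```text
the job is handed in; nothing more can be done
the job is handed in; nothing more can be done
```

I took the long plain drift (left-hand in the rack) and pushed it down through the sleeve. The slug is now in the tray, and the drift is left standing in the sleeve. I released it, moved the arm clear and handed the job in at about 17 s.

- **Drift:** the collar top measured 0.156 m in both cameras, which matches it resting on the mouth. The drift's axis is about 1–2 mm from the sleeve axis, and its tilt is under 1°.
- **Slug:** only a dark patch of it was visible behind the stand's leg, at about (0.488, -0.225). Its top was near 0.036 m, it was inside the tray, and it had not moved between the last two pictures.
- **Disagreements:** no check failed. The gripper read about 23 mm on the 26 mm handle, but the grip held throughout. No clear force peak was logged while pushing, because the force was only read at the end of each move. That the slug came out rests on the pictures and depth.

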